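# Change the bayonet filler cap of a hydraulic power pack

## Task

Change the filler cap of the blue hydraulic power pack: untwist the old cap from the slanting filler neck and put it in the yellow bin, then take the loose cap of the same size from the cardboard, line its lugs up with the slots in the neck, push it in and twist it clockwise fully home to the stop. Leave the larger cap and everything else where they are.

Things in the scene. Friction and masses are not known exactly. Their poses are not given: they have to be found in the camera images.
- oldcap: The old black bayonet cap, locked in the filler neck, 64 mm tall, 80 to 170 g. Origin: centre of the foot of its stem; z along its axis up to the wing, x along wing and lugs (a half turn is the same). Stem 40 mm across, z 0 to 22 mm; two facing lugs at z 4 to 12 mm, 14 mm wide, 60 mm over both tips; ribbed disc 78 mm across, z 22 to 34 mm; wing on top (see newcap_wing).
- newcap: The new black cap, same shape, size and axes as the old one (78 mm disc, 60 mm over the lugs), standing upright on its stem on the cardboard sheet at any yaw; 80 to 170 g. Origin at the centre of the stem's foot.
- newcap_wing (a point): Point in the middle of the new cap's wing, 48 mm above the foot of the stem. The wing is an upright bar to grip: 60 mm long (cap x, in line with the lugs), 18 mm thick (cap y), from z = 34 to 64 mm. The old cap has the same.
- bigcap: A larger cap of the same shape and heights, disc 100 mm in diameter, wing 77 mm long, lugs 77 mm over the tips, also standing on the cardboard; it does not fit this neck. Axes as for the other caps.
- neck: Steel filler neck, fixed, 82 mm outside, leaning 35 degrees from vertical out of the front top edge of the blue power pack. Origin: centre of the mouth's upper face; z outward along the neck, x along its two facing bayonet slots. The mouth is a flange 8 mm thick with a round hole 48 mm across and two slots 19 mm wide, 67 mm over both ends; hollow below.
- neck_seat (a point): Point on the neck's axis 22 mm inside the mouth: the foot of the stem of a fully pushed-in cap. A cap with x along the neck's x (either way round) goes in until its disc meets the flange, lugs 2 mm below the flange; then it turns 60 degrees clockwise seen from above (negative about neck z) to a hard stop. Light friction, no spring. To open, turn back 60 degrees to the stop and pull out.
- tank: Blue hydraulic power pack, fixed; tank 200 x 300 mm (x, y), 130 mm high, motor and valve block on its rear half up to 265 mm. Origin at the centre of its underside; the neck's mouth is at (-130, 30, 175) mm in its frame, leaning to its -x (towards the robot).
- sheet: Flat cardboard sheet 220 x 290 mm, 4 mm thick, fixed, on which the two loose caps, the spray can and the spanner stand. Origin at the centre of its underside. It and the bin change sides.
- bin: Open yellow scrap bin, fixed, 200 x 170 mm (x, y) outside, 55 mm high, walls and floor 5 mm. Origin at the centre of its underside.
- spraycan: red-labelled spray can, 54 mm across, 180 mm tall, standing on the cardboard sheet; origin at the centre of its foot
- wrench: steel spanner 130 mm long lying on the cardboard sheet; origin under its middle
- oilbottle: grey oil bottle, 72 mm across, 210 mm tall, standing; origin at the centre of its foot
- tin: tin 58 mm across, 110 mm tall, standing in front of the power pack; origin at the centre of its foot
- pulley: dark steel belt pulley, 90 mm across, 55 mm tall, lying flat; origin at the centre of its foot
- bearing: steel bearing ring, 44 mm across, 14 mm tall, lying flat on the cardboard sheet; origin at the centre of its underside
- filter: dark canister (spin-on oil filter), 60 mm across, 85 mm tall, standing right in front of the power pack beside the neck; origin at the centre of its foot

How it is judged:
On the way, in this order (a step that is already met when the one before it is completed fails the run):
1. the old cap is out of the neck, clear of it (distance between oldcap and neck above 0.06 m), for 0.1 s.
2. the new cap is pushed into the neck, lugs in the slots or beyond (distance between newcap and neck below 0.027 m and angle between the z axis of newcap and the z axis of neck, either way round below 0.12 rad), for 0.1 s.
At the end, for the whole second after the job is handed in: The new cap lies in the neck with its disc on the flange (within about 3 mm in depth, 6 mm off centre, 0.10 rad of tilt) and is twisted to within 8 degrees of the 60 degree stop (more than 0.90 rad from the slots); the old cap lies at rest inside the bin; both are released (z of newcap in the frame of neck between -0.0245 and -0.0185 m and x of newcap in the frame of neck between -0.006 and 0.006 m and y of newcap in the frame of neck between -0.006 and 0.006 m and angle between the z axis of newcap and the z axis of neck, either way round below 0.1 rad and angle between the x axis of newcap and the x axis of neck, either way round above 0.9 rad and linear speed of newcap below 0.02 m/s and x of oldcap in the frame of bin between -0.095 and 0.095 m and y of oldcap in the frame of bin between -0.08 and 0.08 m and z of oldcap in the frame of bin between 0 and 0.06 m and linear speed of oldcap below 0.03 m/s); the robot touches nothing.
It fails at once if the larger cap is moved by more than 30 mm (distance of bigcap from where it was at the start of the episode above 0.03 m).
It fails at once if a bystander (can, bottle, tin, pulley, bearing, filter or spanner) is moved by more than 30 mm (distance of any of spraycan, wrench, oilbottle, tin, pulley, bearing, filter from where it was at the start of the episode above 0.03 m).
It also fails if it takes over 64 s, if anything falls off the work surface, if the arm or the gripper's body presses on something with over 40 N, if the wrist force passes 120 N, or if a joint passes its speed limit or range.

## Robot

A 6-joint arm with a two-finger parallel gripper is mounted at the origin on the work surface. World frame = base frame: x ahead of the robot, y to its left, z up, the work surface at z = 0. Lengths are in m, angles in rad, forces in N, time in s.
With the tool pointing down it reaches from about 0.325 to 0.875 m from the base axis. Payload 4.4 kg.
Tool frame: the origin (TCP) lies at the very end of the fingers, on their centre line; the grasp point (between the pads) lies 19 mm behind it (manip.grasp_offset is the z of the grasp point in the tool frame, in m); z points along the fingers, y is the line along which they close (so a half turn about z gives the same grasp; the last joint's range is limited). The gripper opens to 85 mm and grips with 20 to 120 N. Pads are 22 mm wide; open, the fingers measure 114 mm over their backs; the gripper's body (76 mm by 85 mm) begins 54 mm behind the grasp point. The pads swing forward as they close: fully open they stand 13 mm farther back than shut.
Start: joints at [-1.46, 0.207, 1.542, -0, 1.393, -0.15], TCP at [0.149, -0.555, 0.231] pointing down, gripper open.
Joint ranges: [-2.73, 2.73], [-0.86, 2.22], [0.23, 2.46], [-1.11, 4.25], [0.08, 2.63], [-2.82, 2.82]. Speed limits (rad/s): [2.79, 2.79, 3.14, 3.14, 3.14, 3.14].

## Interface

Orientations are given as a unit quaternion [x, y, z, w].
In Python, from rig import manip gives the robot as it stands.
- The arm moves only by the shell command python3 jog.py 'ROWS' [OPENING] [FORCE]. ROWS is a JSON list of rows, 1 to 20 of them, each of 6 numbers: dx, dy, dz in m, then a rotation vector rx, ry, rz in rad; each row is the pose to reach, as a shift and turn from the pose commanded when the command began, along the tool's axes at that moment; what a row does not reach only later rows make up. A row lasts 1/12 s, in which the tool goes at most 0.0417 m and 0.125 rad, less where a joint would pass 70% of its speed; a pose out of reach is approached as far as the arm can. OPENING is the opening from 0.0 (shut) to 1.0 (fully open), set as the command begins (- or left out keeps the last). The fingers move at their own pace and stop on an object; FORCE is the grip in N (left out, the last holds). Time passes only in rows, so rows that do not move let the fingers close. It prints the time, the measured TCP pose, the force, the opening and the grip force at its end.
- manip.read_state(): the state, without advancing time (a new reading comes with each control period).
- manip.grab_frame(name): name is "scene" or "side" or "wrist"; returns the picture (480x640x3 uint8, blue, green, red); there is no depth.
- manip.camera_info(name): a dict with "vertical_fov" (degrees; the focal length in pixels is half the picture's height over the tangent of half this angle, whatever the lens; pixels are square), "cx", "cy" (the principal point, pixels), "camera_from_world" (4x4, takes a point from world to camera coordinates); the wrist camera has in their place "tool_from_camera" (4x4, takes a point from camera to tool coordinates, whose origin is the TCP and whose axes are the flange's). Camera axes: x right, y down, z forward; pixel columns grow to the right and rows downward; lengths in m; the calibration is good to about 2 mm. A picture is of the moment at which its call begins: read the wrist's pose just before it. camera_info takes no time and is no camera call.
- manip.sign_off(): hands the job in; it is judged then, once.
The state is a dict: "t": time; "qpos": joint angles; "dq": joint speeds; "effort": joint torques, N m; "position": TCP position; "tcp_rot": TCP orientation; "contact_force": force on the tool from outside, world axes, zero at the start; "wrist_torque": the same for the moment, N m; "finger_gap": opening from 0.0 (shut) to 1.0 (fully open); "grasp_force": force on a finger pad.
Only numpy, scipy, OpenCV 4.12 (cv2) and the standard library are available. Lean on these libraries where they do the work, as an engineer would, in place of code of your own. Each camera call takes 0.05 s, during which the arm holds its last target. There are 200 camera calls.

## Working session

There is one attempt and no reset: what is moved stays moved. The work goes in short steps, Python scripts to look and compute and a shell command to move; the robot and the scene stay as the last step left them, time stands still between calls to the robot, and variables do not carry over. Pictures are saved under pics/ and viewed, at most 11 in all, crops included, and the job is handed in when it is done.

```bash
ls; mkdir -p pics; python3 - <<'E'
from rig import manip
import cv2,numpy as np
np.set_printoptions(precision=4,suppress=True)
s=manip.read_state();print(s)
for n in("scene","side","wrist"):
    cv2.imwrite(f"pics/{n}0.png",manip.grab_frame(n));print(n,manip.camera_info(n))
print(manip.grasp_offset)
E
```

```text
jog.py
pics
rig.py
{'t': 0.0, 'qpos': array([-1.4595,  0.2074,  1.543 ,  0.    ,  1.3935, -0.1505]), 'dq': array([ 0.    , -0.0005, -0.    , -0.0006,  0.0004,  0.0006]), 'effort': array([ -0.0005, -38.3037, -29.1594,  -0.0002,   0.0106,   0.    ]), 'position': array([ 0.1487, -0.5546,  0.2301]), 'tcp_rot': array([ 0.9914,  0.1305,  0.    , -0.0012]), 'contact_force': array([ 0.6443, -0.7972, -0.3226]), 'wrist_torque': array([-0.0141, -0.0015,  0.0058]), 'grasp_force': 0.0, 'finger_gap': 1.000265755069237}
scene {'vertical_fov': 52.85258283807168, 'cx': 326.49301232421516, 'cy': 247.11818091452554, 'camera_from_world': array([[-0.8312,  0.556 , -0.0049,  0.4814],
       [ 0.4702,  0.6981, -0.5399, -0.2161],
       [-0.2968, -0.451 , -0.8417,  1.1927],
       [ 0.    ,  0.    ,  0.    ,  1.    ]])}
side {'vertical_fov': 44.671427233882376, 'cx': 317.47899170124845, 'cy': 237.47180020045838, 'camera_from_world': array([[ 0.997 , -0.0774,  0.0022, -0.5688],
       [-0.0556, -0.7361, -0.6745,  0.1207],
       [ 0.0539,  0.6724, -0.7382,  1.2257],
       [ 0.    ,  0.    ,  0.    ,  1.    ]])}
wrist {'vertical_fov': 58.78946141290987, 'cx': 322.2000664807024, 'cy': 231.17713441651546, 'tool_from_camera': array([[ 0.0008, -0.9529, -0.3033,  0.0784],
       [ 1.    ,  0.0008,  0.0003, -0.0005],
       [-0.0001, -0.3033,  0.9529, -0.1411],
       [ 0.    ,  0.    ,  0.    ,  1.    ]])}
-0.0187
```

View pics/scene0.png

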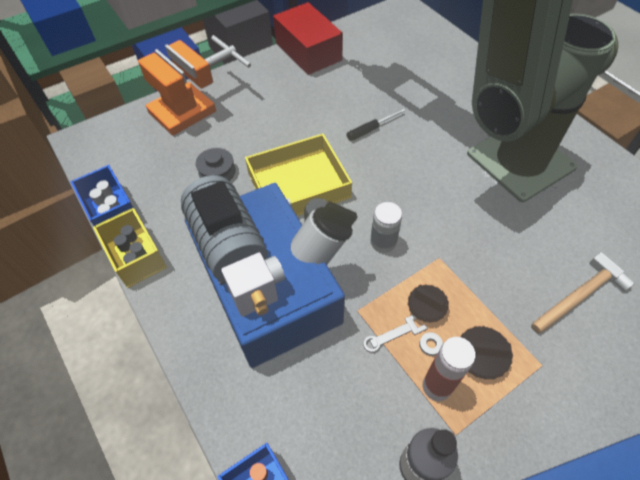

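View pics/side0.png

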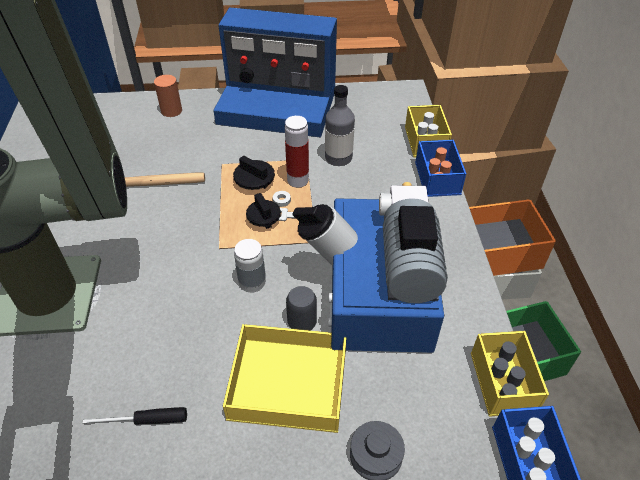

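The scene view shows the neck and old cap near (330,225), the new cap at (428,303), the big cap at (487,352) and the bin at (298,172). In the side view the old cap is at (316,222), the new cap at (264,212) and the bin at (287,375). I'll view zoomed crops next.

```bash
cat > h.py <<'E'
from rig import manip
import cv2,numpy as np
from scipy.spatial.transform import Rotation as R
np.set_printoptions(precision=4,suppress=True)
def cam(n,s=None):
    c=manip.camera_info(n);f=240/np.tan(np.radians(c['vertical_fov'])/2)
    K=np.array([[f,0,c['cx']],[0,f,c['cy']],[0,0,1]])
    if n=='wrist':
        s=s or manip.read_state();T=np.eye(4);T[:3,:3]=R.from_quat(s['tcp_rot']).as_matrix();T[:3,3]=s['position']
        return K,np.linalg.inv(T@c['tool_from_camera'])
    return K,c['camera_from_world']
def ray(C,uv):
    K,M=C;d=M[:3,:3].T@np.linalg.solve(K,[*uv,1]);return -M[:3,:3].T@M[:3,3],d/np.linalg.norm(d)
def onz(C,uv,z):
    o,d=ray(C,uv);return o+d*(z-o[2])/d[2]
def tri(C1,u1,C2,u2):
    (a,d),(b,e)=ray(C1,u1),ray(C2,u2);t=np.linalg.lstsq(np.c_[d,-e],b-a,rcond=None)[0]
    p,q=a+d*t[0],b+e*t[1];return (p+q)/2,np.linalg.norm(p-q)
def proj(C,p):
    K,M=C;q=K@(M[:3,:3]@np.array(p)+M[:3,3]);return q[:2]/q[2]
E
python3 - <<'E'
import cv2,numpy as np
a=cv2.imread('pics/scene0.png');b=cv2.imread('pics/side0.png')
def cr(i,x,y):return cv2.resize(i[y:y+75,x:x+100],(400,300),interpolation=cv2.INTER_CUBIC)
cv2.imwrite('pics/c1.png',np.vstack([np.hstack([cr(a,280,190),cr(b,280,190)]),np.hstack([cr(a,385,265),cr(b,220,175)])]))
E
```

```text
(no output)
```

View pics/c1.png

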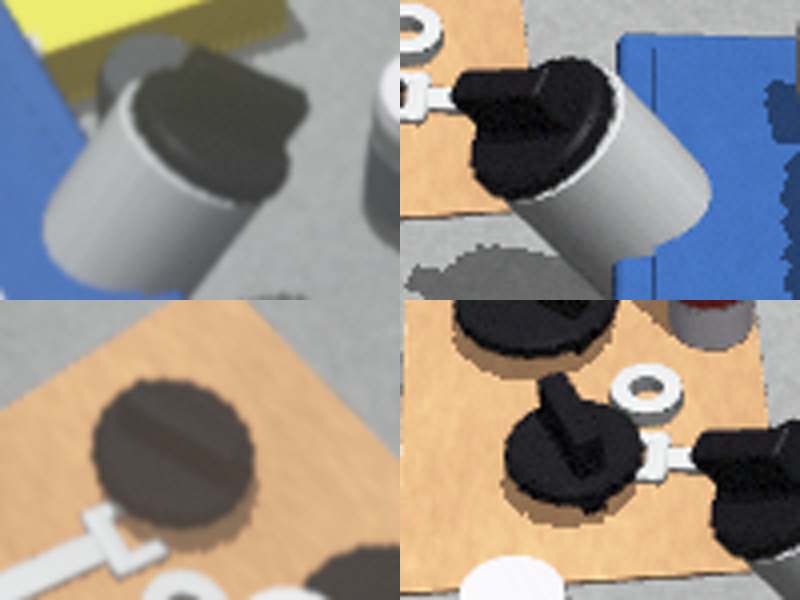

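The crops show the old cap's wing at roughly scene (342,212) and side (308,213). The new cap's disc is centred near scene (428,304), with its wing ridge running from (416,295) to (444,312).

```bash
python3 - <<'E'
from h import *
S,D=cam('scene'),cam('side')
b=cv2.imread('pics/side0.png');a=cv2.imread('pics/scene0.png')
for uv in[(334,201),(333,309),(441,313)]:print('tank top',onz(D,uv,.13))
for uv in[(228,424),(338,429),(346,337),(245,328)]:print('bin rim side',onz(D,uv,.055))
for uv in[(246,169),(324,136),(352,182)]:print('bin rim scene',onz(S,uv,.055))
# black masks
for n,i,C,box in(('scene',a,S,(400,275,460,330)),('side',b,D,(235,190,285,235))):
    x,y,X,Y=box;m=(i[y:Y,x:X].max(2)<75).astype(np.uint8)
    k,l,st,ce=cv2.connectedComponentsWithStats(m);j=1+st[1:,4].argmax()
    print(n,st[j],ce[j]+[x,y],onz(C,ce[j]+[x,y],.038))
sc=lambda x,y:(280+x/4,190+y/4);sd=lambda x,y:(280+(x-400)/4,190+y/4)
# old: wing ends top edge middle
print('disc/neck', tri(S,sc(210,135),D,sd(540,130)))
print('newwing scene ends',onz(S,(385+125/4,265+(400-300)/4),.068),onz(S,(385+240/4,265+(470-300)/4),.068))
print('newwing side ends',onz(D,(220+150/4,175+78/4),.068),onz(D,(220+190/4,175+150/4),.068))
print('filter,tin',onz(D,(302,322),0),onz(D,(250,285),0))
E
```

```text
tank top [0.6131 0.103  0.13  ]
tank top [ 0.5846 -0.1732  0.13  ]
tank top [ 0.7754 -0.1964  0.13  ]
bin rim side [ 0.3937 -0.3402  0.055 ]
bin rim side [ 0.5764 -0.363   0.055 ]
bin rim side [ 0.6095 -0.1855  0.055 ]
bin rim side [ 0.421  -0.1511  0.055 ]
bin rim scene [ 0.5962 -0.3062  0.055 ]
bin rim scene [ 0.3896 -0.2938  0.055 ]
bin rim scene [ 0.4172 -0.1386  0.055 ]
scene [ 14  16  28  20 150] [426.3    299.9067] [0.4617 0.1757 0.038 ]
side [ 11   3  35  36 791] [262.8217 211.842 ] [0.4582 0.1743 0.038 ]
disc/neck (array([0.5657, 0.0015, 0.1734]), np.float64(0.000644104543242958))
newwing scene ends [0.4779 0.1575 0.068 ] [0.4569 0.216  0.068 ]
newwing side ends [0.4485 0.2011 0.068 ] [0.4701 0.1414 0.068 ]
filter,tin [ 0.5307 -0.1084  0.    ] [ 0.4258 -0.0058  0.    ]
```

```bash
cat >> h.py <<'E'
psi=np.radians(-6.4)
ex=np.array([np.cos(psi),np.sin(psi),0]);ey=np.array([-ex[1],ex[0],0])
zn=-np.sin(np.radians(35))*ex+np.array([0,0,np.cos(np.radians(35))])
def rows(p,xdir,zdir,s=None):
    "shift (tool axes) and rotvec to TCP p with tool z=zdir, tool x ~ xdir"
    s=s or manip.read_state();A=R.from_quat(s['tcp_rot'])
    z=zdir/np.linalg.norm(zdir);x=np.array(xdir)-np.dot(xdir,z)*z;x/=np.linalg.norm(x)
    B=np.c_[x,np.cross(z,x),z]
    rv=(A.inv()*R.from_matrix(B)).as_rotvec();d=A.inv().apply(np.array(p)-s['position'])
    print('d',d,'rv',rv,'rows>=',np.linalg.norm(d)/.0417,np.linalg.norm(rv)/.125)
E
python3 - <<'E'
from h import *
S,D=cam('scene'),cam('side')
p,e=tri(S,(357,217),D,(294,210));q,f=tri(S,(328,203),D,(320,207))
print(p,e,q,f,np.linalg.norm(p-q),zn)
w=p-q;u=np.cross(ey,zn) # u: 'up-slope' dir
print('wing in (ey,u,zn)',w@ey,w@u,w@zn, u)
c=np.array([.5657,.0015,.1734]);print('tank centre est',)
front=np.array([.613,.103])-np.array([0,0]);print('mouth from tank corner', np.array([.613,.103])-ey[:2]*.12-ex[:2]*.03, np.array([.5846,-.1732])+ey[:2]*.18-ex[:2]*.03)
# tool dir ahead: viewing pose
m=np.array([.562,.003,.175]);rows(m+zn*.13,ey,-zn)
E
```

```text
[0.5269 0.0229 0.1889] 0.0012447242177632736 [ 0.5716 -0.0088  0.2263] 0.004901430231977636 0.06637535707686759 [-0.57    0.0639  0.8192]
wing in (ey,u,zn) 0.026518776787635322 -0.06077127460104319 -0.0030487190972360244 [ 0.814  -0.0913  0.5736]
tank centre est
mouth from tank corner [ 0.5698 -0.0129] [0.5749 0.009 ]
d [ 0.4741 -0.4591 -0.0502] rv [-0.5367  0.3638 -1.1585] rows>= 15.873422591759722 10.620507416460711
```

```bash
cat >> h.py <<'E'
u=np.cross(ey,zn)
def az(deg):return np.cos(np.radians(deg))*u+np.sin(np.radians(deg))*ey
E
python3 - <<'E'
from h import *
m=np.array([.565,.0,.177]);rows(m+zn*.13,az(-23.5),-zn)
E
```

```text
d [ 0.4763 -0.4555 -0.0522] rv [0.0097 0.6267 0.7581] rows>= 15.85284372281642 7.868886390590696
```

```bash
python3 jog.py '[[0.24,-0.23,-0.03,0,0.3,0.38],[0.24,-0.23,-0.03,0,0.3,0.38],[0.24,-0.23,-0.03,0,0.3,0.38],[0.24,-0.23,-0.03,0,0.3,0.38],[0.24,-0.23,-0.03,0,0.3,0.38],[0.24,-0.23,-0.03,0,0.3,0.38],[0.24,-0.23,-0.03,0,0.3,0.38],[0.24,-0.23,-0.03,0,0.3,0.38],[0.476,-0.455,-0.052,0.01,0.627,0.758],[0.476,-0.455,-0.052,0.01,0.627,0.758],[0.476,-0.455,-0.052,0.01,0.627,0.758],[0.476,-0.455,-0.052,0.01,0.627,0.758],[0.476,-0.455,-0.052,0.01,0.627,0.758],[0.476,-0.455,-0.052,0.01,0.627,0.758],[0.476,-0.455,-0.052,0.01,0.627,0.758],[0.476,-0.455,-0.052,0.01,0.627,0.758],[0.476,-0.455,-0.052,0.01,0.627,0.758],[0.476,-0.455,-0.052,0.01,0.627,0.758],[0.476,-0.455,-0.052,0.01,0.627,0.758],[0.476,-0.455,-0.052,0.01,0.627,0.758]]' 1.0; python3 - <<'E'
from h import *
s=manip.read_state();print(s['qpos'],s['contact_force'],s['dq'])
import pickle;pickle.dump(s,open('s1.pkl','wb'))
cv2.imwrite('pics/w1.png',manip.grab_frame('wrist'))
m=np.array([.565,.0,.177]);rows(m+zn*.13,az(-23.5),-zn)
E
```

```text
t: 1.82
position: [0.4902, 0.0058, 0.2826]
tcp_rot: [0.921, -0.247, 0.297, -0.043]
contact_force: [0.4, 0.1, -0.5]
finger_gap: 0.999
grasp_force: 0.0
[-0.1941 -0.4168  2.1158  0.0598  0.8346  1.8743] [ 0.3526  0.0979 -0.4638] [-0.0323 -0.0071  0.0003 -0.0031 -0.0023  0.0033]
d [-0.0006 -0.0032 -0.0004] rv [ 0.0034 -0.0014 -0.0022] rows>= 0.07982463886042927 0.03442396992286147
```

View pics/w1.png

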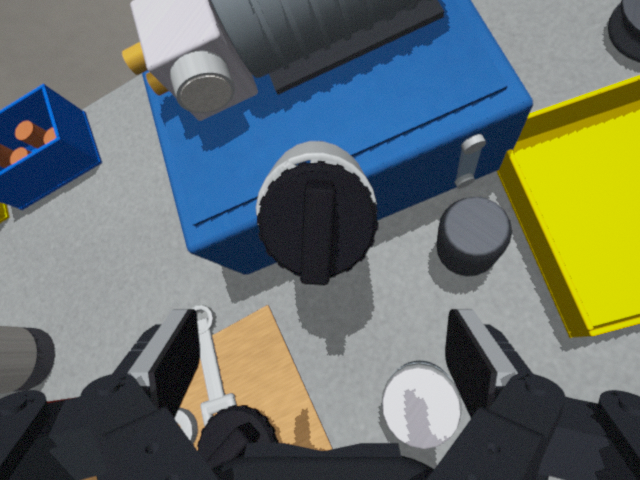

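The wrist view shows the old cap's disc centred near (317,220), with the wing vertical in the image from (320,182) to (316,283). The filter is at (473,235) and the tin at (421,405).

```bash
python3 - <<'E'
from h import *
import pickle
s=pickle.load(open('s1.pkl','rb'));C=cam('wrist',s);i=cv2.imread('pics/w1.png')
hsv=cv2.cvtColor(i,cv2.COLOR_BGR2HSV);m=(i.max(2)<50).astype(np.uint8)
x,y,X,Y=245,140,390,300
c=[k for k in cv2.findContours(m[y:Y,x:X],cv2.RETR_EXTERNAL,cv2.CHAIN_APPROX_NONE)[0]];c=max(c,key=len)+np.array([x,y])
p=c[:,0].astype(float);print(p.min(0),p.max(0))
# disc rim points: exclude wing bottom protrusion (x 300..332, y>265)
k=~((p[:,0]>295)&(p[:,0]<338)&(p[:,1]>255))
e=cv2.fitEllipse(p[k].astype(np.float32));print('ellipse',e)
for h in(0.0,.006,.012):
  # plane at distance along axis guess mouth m
  mm=np.array([.565,0,.177])
  o,d=ray(C,e[0]);P=o+d*(((mm+zn*h-o)@zn)/(d@zn));print(h,P,'mouth',P-zn*h)
# disc size -> range
f=C[0][0,0];print('range by size',f*.078/e[1][1],'camera to plane h=.006 pt',[np.linalg.norm(P-o)])
# blue front-top edge
b=((hsv[...,0]>100)&(hsv[...,0]<118)&(hsv[...,1]>150)&(hsv[...,2]>80)).astype(np.uint8)
for uv in[(190,250),(530,105),(148,75)]:print(onz(C,uv,.13))
# wing ends on top plane
for uv in((320,182),(316,283)):
  o,d=ray(C,uv);print('wing end',o+d*(((mm+zn*.042-o)@zn)/(d@zn)))
S,D=cam('scene'),cam('side')
print('recheck proj',proj(S,mm),proj(D,mm))
E
```

```text
[258. 162.] [377. 284.]
ellipse ((317.1477966308594, 220.19955444335938), (114.56629180908203, 117.73536682128906), 86.25341796875)
0.0 [0.5645 0.0013 0.1765] mouth [0.5645 0.0013 0.1765]
0.006 [0.5622 0.0008 0.1823] mouth [0.5656 0.0004 0.1774]
0.012 [0.56   0.0003 0.1881] mouth [ 0.5668 -0.0004  0.1783]
range by size 0.28224138554784484 camera to plane h=.006 pt [np.float64(0.2693270182883967)]
[0.6132 0.1101 0.13  ]
[ 0.5811 -0.175   0.13  ]
[0.7968 0.0871 0.13  ]
wing end [ 0.5633 -0.014   0.2282]
wing end [0.5223 0.0169 0.1973]
recheck proj [332.5358 221.7866] [314.8474 221.8284]
```

```bash
python3 - <<'E'
from h import *
import pickle
s=pickle.load(open('s1.pkl','rb'));C=cam('wrist',s);i=cv2.imread('pics/w1.png')
mm=np.array([.567,.0005,.175])
A=R.from_quat(s['tcp_rot'])
for uv in[(320,182),(316,283),(317.5,220)]:
  o,d=ray(C,uv);h=.042 if uv[1]!=220 else .009
  print('in tool at',A.inv().apply(o+d*(((mm+zn*h-o)@zn)/(d@zn))-s['position']))
print('mouth axis in tool',A.inv().apply(mm-s['position']))
rows(mm+zn*.019,az(-25.3),-zn)
E
```

```text
in tool at [ 0.0316 -0.0018  0.0903]
in tool at [-0.029  -0.0042  0.0903]
in tool at [ 0.0003 -0.0036  0.1233]
mouth axis in tool [-0.0002 -0.004   0.1323]
d [-0.0007 -0.0045  0.1133] rv [ 0.0034 -0.0014  0.0292] rows>= 2.7199971480147767 0.2353078112563166
```

```bash
python3 jog.py '[[0,-0.0037,0.03,0.003,-0.001,0.03],[0,-0.0037,0.07,0.003,-0.001,0.03],[0,-0.0037,0.095,0.003,-0.001,0.03],[0,-0.0037,0.105,0.003,-0.001,0.03],[0,-0.0037,0.112,0.003,-0.001,0.03],[0,-0.0037,0.112,0.003,-0.001,0.03]]' 0.55 30; python3 - <<'E'
from h import *
s=manip.read_state();mm=np.array([.567,.0005,.175]);print(s['contact_force'],(s['position']-mm)@zn)
E
```

```text
t: 2.37
position: [0.5556, 0.0006, 0.1907]
tcp_rot: [0.918, -0.261, 0.296, -0.049]
contact_force: [-0.3, 0.4, -0.3]
finger_gap: 0.553
grasp_force: 0.0
[-0.3149  0.4438 -0.3067] 0.019386961265512
```

Nothing is touching yet, so I'll close on the wing.

```bash
python3 jog.py '[[0,0,0,0,0,0],[0,0,0,0,0,0],[0,0,0,0,0,0],[0,0,0,0,0,0],[0,0,0,0,0,0],[0,0,0,0,0,0]]' 0 40; python3 - <<'E'
from h import *
s=manip.read_state();A=R.from_quat(s['tcp_rot']);print(A.inv().apply(s['contact_force']),A.inv().apply(s['wrist_torque']))
cv2.imwrite('pics/w2.png',cv2.resize(manip.grab_frame('wrist'),(480,360)))
E
```

```text
t: 2.87
position: [0.557, 0.0024, 0.1943]
tcp_rot: [0.917, -0.259, 0.299, -0.049]
contact_force: [-3.7, -5.1, 4.3]
finger_gap: 0.195
grasp_force: 44.2
[ 2.2694  5.021  -5.3272] [-1.0723  0.1892 -0.1028]
```

View pics/w2.png

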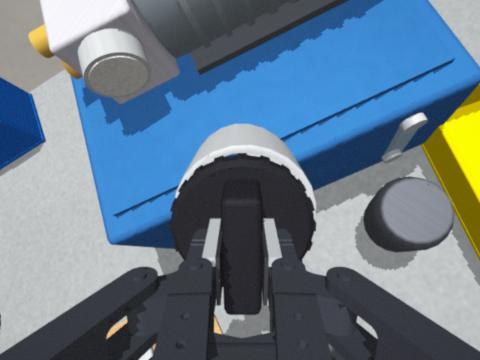

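The wing is held (gap 16.6 mm). Now I'll untwist, a turn of -60° about tool z.

```bash
python3 jog.py '[[0,0,-0.002,0,0,-0.1],[0,0,-0.002,0,0,-0.2],[0,0,-0.002,0,0,-0.3],[0,0,-0.002,0,0,-0.4],[0,0,-0.002,0,0,-0.5],[0,0,-0.002,0,0,-0.6],[0,0,-0.002,0,0,-0.7],[0,0,-0.002,0,0,-0.8],[0,0,-0.002,0,0,-0.9],[0,0,-0.002,0,0,-1.0],[0,0,-0.002,0,0,-1.04],[0,0,-0.002,0,0,-1.07],[0,0,-0.002,0,0,-1.07]]' - 70; cat > st.py <<'E'
from h import *
s=manip.read_state();A=R.from_quat(s['tcp_rot']);M=A.as_matrix()
print('Ftool',A.inv().apply(s['contact_force']),'T',A.inv().apply(s['wrist_torque']),'q',s['qpos'])
print('az x',np.degrees(np.arctan2(M[:,0]@ey,M[:,0]@u)),'tilt z vs -zn',np.degrees(np.arccos(-M[:,2]@zn)),'t',s['t'], 'pos',s['position'])
E
python3 st.py
```

```text
t: 4.0
position: [0.5562, 0.0024, 0.1955]
tcp_rot: [0.921, 0.244, 0.283, 0.109]
contact_force: [3.6, -5.9, -0.9]
finger_gap: 0.194
grasp_force: 71.2
Ftool [-0.8629  6.1215  3.1425] T [-0.9631 -0.68    0.6945] q [-0.1716 -0.129   2.0979  0.0666  0.559   0.8359]
az x 36.0653345891401 tilt z vs -zn 0.2735973232163206 t 4.0 pos [0.5562 0.0024 0.1955]
```

```bash
python3 jog.py '[[0,0,0,0,0,-0.04],[0,0,0,0,0,-0.06],[0,0,0,0,0,-0.06]]'; python3 st.py
```

```text
t: 4.25
position: [0.5563, 0.0029, 0.1954]
tcp_rot: [0.914, 0.27, 0.28, 0.117]
contact_force: [2.7, -4.1, -1.9]
finger_gap: 0.19
grasp_force: 80.0
Ftool [-1.2326  3.8492  3.3076] T [-0.7641 -0.6311  1.4999] q [-0.1715 -0.1289  2.0979  0.0692  0.559   0.7782]
az x 39.25109604129688 tilt z vs -zn 0.2940270176365414 t 4.25 pos [0.5563 0.0029 0.1954]
```

The torque rises at about az 36–38°, so the cap is at the open stop. I'll relax a little and pull out.

```bash
python3 jog.py '[[0,0,0,0,0,0.03],[0,0,0,0,0,0.04],[0,0,-0.005,0,0,0.04],[0,0,-0.01,0,0,0.04],[0,0,-0.015,0,0,0.04],[0,0,-0.02,0,0,0.04]]'; python3 st.py
```

```text
t: 4.75
position: [0.5438, 0.0046, 0.2111]
tcp_rot: [0.919, 0.254, 0.28, 0.111]
contact_force: [0.1, -0.1, -0.9]
finger_gap: 0.191
grasp_force: 71.3
Ftool [-0.3497 -0.2041  0.8006] T [ 0.1686 -0.2426 -0.0207] q [-0.1727 -0.1833  2.106   0.065   0.6083  0.8173]
az x 37.250685583240845 tilt z vs -zn 0.15954466040938153 t 4.75 pos [0.5438 0.0046 0.2111]
```

```bash
python3 jog.py '[[0,0,-0.02,0,0,0],[0,0,-0.04,0,0,0],[0,0,-0.06,0,0,0],[0,0,-0.09,0,0,0],[0,0,-0.11,0,0,0],[0,0,-0.11,0,0,0]]'; python3 st.py; python3 - <<'E'
from h import *
cv2.imwrite('pics/s2.png',manip.grab_frame('side'))
s=manip.read_state();c=np.array([.497,-.255,0]);mm=np.array([.567,.0005,.175])
d=s['position']-mm;print('lateral vs est mouth',d@u,d@ey,d@zn)
# bin drop: tool down; wing along any, tool x dir chosen near present
for z in(.30,.12):
  for a in (0,45,-45):
    rows(c+[0,0,z],[np.cos(np.radians(a)),np.sin(np.radians(a)),0],np.array([0,0,-1.]))
E
```

```text
t: 5.25
position: [0.4815, 0.012, 0.3057]
tcp_rot: [0.918, 0.254, 0.284, 0.113]
contact_force: [0.4, -0.4, -0.1]
finger_gap: 0.19
grasp_force: 71.3
Ftool [0.0186 0.4302 0.3211] T [ 0.2138 -0.2211 -0.0241] q [-0.1854 -0.4665  2.1022  0.0587  0.8874  0.822 ]
az x 37.34204775241576 tilt z vs -zn 0.5840937090365549 t 5.25 pos [0.4815 0.012  0.3057]
lateral vs est mouth 0.0028862926454818615 0.0017550290170084088 0.15467849047393742
d [-0.132   0.2308  0.0283] rv [ 0.2305 -0.581   0.5231] rows>= 6.4112235529932775 6.520642244826411
d [-0.132   0.2308  0.0283] rv [ 0.4312 -0.4444 -0.237 ] rows>= 6.4112235529932775 5.304148710460428
d [-0.132   0.2308  0.0283] rv [-0.01   -0.664   1.2809] rows>= 6.4112235529932775 11.54262017806308
d [-0.2151  0.1678  0.175 ] rv [ 0.2305 -0.581   0.5231] rows>= 7.773810313681372 6.520642244826411
d [-0.2151  0.1678  0.175 ] rv [ 0.4312 -0.4444 -0.237 ] rows>= 7.773810313681372 5.304148710460428
d [-0.2151  0.1678  0.175 ] rv [-0.01   -0.664   1.2809] rows>= 7.773810313681372 11.54262017806308
```

View pics/s2.png

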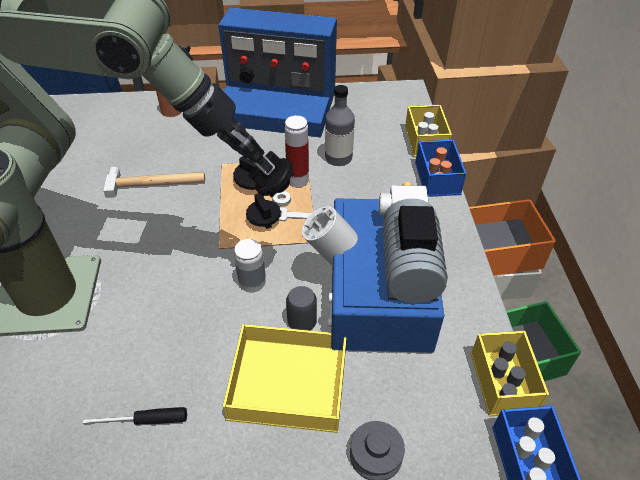

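The side view shows the old cap out of the neck, held by the gripper at (270,175), and the neck's slots now visible at (322,225). Next I'll take it to the bin.

```bash
python3 - <<'E'
from h import *
b=cv2.imread('pics/s2.png');D=cam('side')
h=cv2.cvtColor(b,cv2.COLOR_BGR2HSV);m=((abs(h[...,0].astype(int)-28)<8)&(h[...,1]>120)).astype(np.uint8);m[:,400:]=0
c=max(cv2.findContours(m,cv2.RETR_EXTERNAL,cv2.CHAIN_APPROX_NONE)[0],key=cv2.contourArea)
q=cv2.approxPolyDP(c,8,True)[:,0];print([ (tuple(p),onz(D,p,.055)[:2]) for p in q])
m2=m*(h[...,2]>225);y,x=np.nonzero(m2);print('floor',onz(D,(x.mean(),y.mean()),.005))
rows(np.array([.5,-.245,.30]),[.866,.5,0],np.array([0,0,-1.]))
rows(np.array([.5,-.245,.055]),[.866,.5,0],np.array([0,0,-1.]))
E
```

```text
[((np.int32(243), np.int32(324)), array([ 0.4171, -0.1418])), ((np.int32(226), np.int32(419)), array([ 0.3902, -0.3311])), ((np.int32(337), np.int32(432)), array([ 0.5742, -0.368 ])), ((np.int32(345), np.int32(337)), array([ 0.6076, -0.1854])), ((np.int32(333), np.int32(350)), array([ 0.5826, -0.2116])), ((np.int32(327), np.int32(332)), array([ 0.575 , -0.1718]))]
floor [ 0.4938 -0.2337  0.005 ]
d [-0.1246  0.2235  0.0294] rv [ 0.3686 -0.4957  0.0164] rows>= 6.176645027015849 4.943449067703903
d [-0.2377  0.1379  0.2291] rv [ 0.3686 -0.4957  0.0164] rows>= 8.58004092920369 4.943449067703903
```

```bash
python3 jog.py '[[-0.125,0.223,0.029,0.369,-0.496,0.016],[-0.125,0.223,0.029,0.369,-0.496,0.016],[-0.125,0.223,0.029,0.369,-0.496,0.016],[-0.125,0.223,0.029,0.369,-0.496,0.016],[-0.125,0.223,0.029,0.369,-0.496,0.016],[-0.125,0.223,0.029,0.369,-0.496,0.016],[-0.125,0.223,0.029,0.369,-0.496,0.016],[-0.238,0.138,0.229,0.369,-0.496,0.016],[-0.238,0.138,0.229,0.369,-0.496,0.016],[-0.238,0.138,0.229,0.369,-0.496,0.016],[-0.238,0.138,0.229,0.369,-0.496,0.016],[-0.238,0.138,0.229,0.369,-0.496,0.016],[-0.238,0.138,0.229,0.369,-0.496,0.016],[-0.238,0.138,0.229,0.369,-0.496,0.016],[-0.238,0.138,0.229,0.369,-0.496,0.016]]'; python3 st.py
```

```text
t: 6.55
position: [0.4959, -0.2437, 0.0484]
tcp_rot: [0.966, 0.259, -0.005, -0.004]
contact_force: [0.2, 0.5, -0.1]
finger_gap: 0.19
grasp_force: 87.7
Ftool [ 0.4135 -0.3903  0.1096] T [ 0.0327 -0.0195  0.0784] q [-0.612   0.3861  1.7306 -0.0031  1.0362  0.437 ]
az x 42.15685357016035 tilt z vs -zn 35.643595158237375 t 6.55 pos [ 0.4959 -0.2437  0.0484]
```

```bash
python3 jog.py '[[0,0,0,0,0,0],[0,0,0,0,0,0],[0,0,0,0,0,0],[0,0,0,0,0,0],[0,0,-0.04,0,0,0],[0,0,-0.08,0,0,0],[0,0,-0.12,0,0,0],[0,0,-0.16,0,0,0],[0,0,-0.20,0,0,0],[0,0,-0.2,0,0,0]]' 0.6; python3 - <<'E'
from h import *
cv2.imwrite('pics/s3.png',manip.grab_frame('wrist'))
s=manip.read_state();b=cv2.imread('pics/s3.png');C=cam('wrist',s)
print(s['contact_force'],s['position'])
# new-cap viewing pose: vertical, tool x along wing azimuth ~110deg, TCP z .20
rows(np.array([.46,.175,.27]),[np.cos(1.92),np.sin(1.92),0],np.array([0,0,-1.]))
# neck view pose
mm=np.array([.567,.0005,.175]);rows(mm+zn*.13,az(37),-zn)
E
```

```text
t: 7.38
position: [0.5036, -0.2488, 0.2633]
tcp_rot: [0.966, 0.259, 0.004, 0.007]
contact_force: [0.5, -0.6, 0.1]
finger_gap: 0.599
grasp_force: 0.0
[-0.3092 -1.5441 -0.3691] [ 0.5022 -0.2479  0.2593]
d [ 0.1748 -0.3872 -0.0142] rv [ 0.0086  0.0057 -1.3968] rows>= 10.194505805881384 11.174512383194717
d [ 0.1203 -0.2268 -0.0243] rv [-0.3557  0.4887 -0.0084] rows>= 6.182701273393956 4.836017479636701
```

View pics/s3.png

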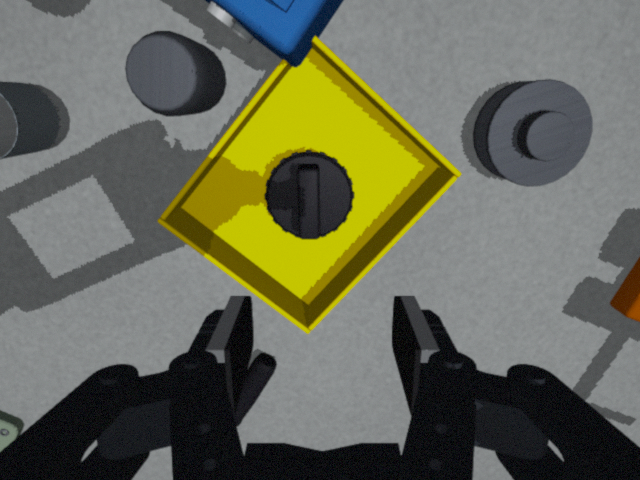

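The old cap stands in the middle of the bin at (309,195). I'll go to the view pose over the open neck.

```bash
python3 jog.py '[[0.12,-0.227,-0.024,-0.356,0.489,-0.008],[0.12,-0.227,-0.024,-0.356,0.489,-0.008],[0.12,-0.227,-0.024,-0.356,0.489,-0.008],[0.12,-0.227,-0.024,-0.356,0.489,-0.008],[0.12,-0.227,-0.024,-0.356,0.489,-0.008],[0.12,-0.227,-0.024,-0.356,0.489,-0.008],[0.12,-0.227,-0.024,-0.356,0.489,-0.008],[0.12,-0.227,-0.024,-0.356,0.489,-0.008],[0.12,-0.227,-0.024,-0.356,0.489,-0.008],[0.12,-0.227,-0.024,-0.356,0.489,-0.008]]'; python3 - <<'E'
from h import *
import pickle
s=manip.read_state();pickle.dump(s,open('s4.pkl','wb'));i=manip.grab_frame('wrist');cv2.imwrite('pics/w4.png',i)
cv2.imwrite('pics/w4c.png',cv2.resize(i[120:320,200:440],(720,600),interpolation=cv2.INTER_CUBIC))
print(s['position'],s['dq'])
E
```

```text
t: 8.27
position: [0.4897, 0.01, 0.2759]
tcp_rot: [0.922, 0.25, 0.275, 0.106]
contact_force: [-0.5, -1.1, 0.4]
finger_gap: 0.601
grasp_force: 0.0
[0.4897 0.01   0.2759] [-0.0263  0.0099 -0.0092  0.0007  0.0023  0.0057]
```

View pics/w4c.png

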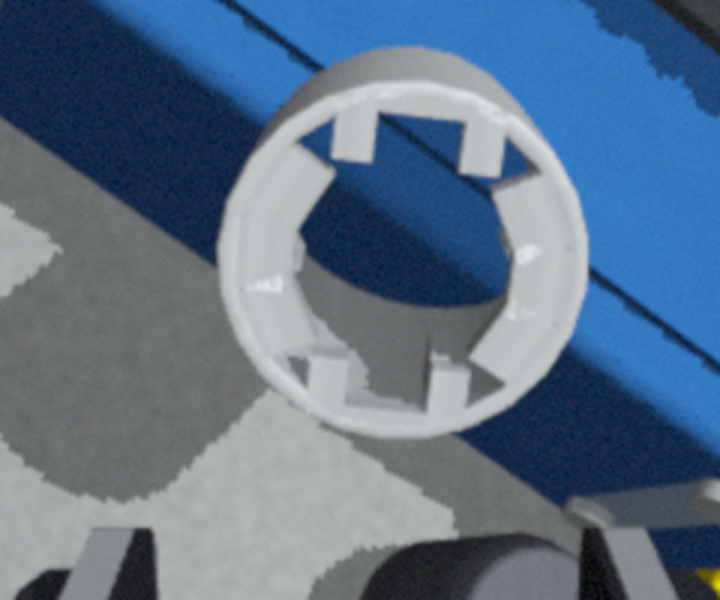

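The crop shows the neck mouth ring centred at about (403,259) in the crop, or (334,206) in full pixels. The slots run between the posts from (422,115) to (387,395) in the crop. I'll compute the slot direction.

```bash
python3 - <<'E'
from h import *
import pickle
s=pickle.load(open('s4.pkl','rb'));C=cam('wrist',s);A=R.from_quat(s['tcp_rot'])
mm=np.array([.567,.0005,.175])
def pt(x,y,h=0):
  o,d=ray(C,(200+x/3,120+y/3));return o+d*(((mm+zn*h-o)@zn)/(d@zn))
def loc(p):d=p-mm;return np.array([d@u,d@ey,d@zn])*1000
P={k:loc(pt(*k)) for k in[(218,250),(588,262),(410,80),(397,438),(378,110),(465,120),(347,405),(430,412),(378,160),(465,175),(345,350),(432,360)]}
for k,v in P.items():print(k,v)
a=(P[378,110]+P[465,120])/2;b=(P[347,405]+P[430,412])/2
a2=(P[378,160]+P[465,175])/2;b2=(P[345,350]+P[432,360])/2
for p,q in((a,b),(a2,b2)):d=p-q;print('slot az',np.degrees(np.arctan2(d[1],d[0])),(p+q)/2,np.linalg.norm(d))
v=P[465,120]-P[378,110];print('cross width dir az',np.degrees(np.arctan2(v[1],v[0]))+90,np.linalg.norm(v))
v=P[430,412]-P[347,405];print('cross width dir az',np.degrees(np.arctan2(v[1],v[0]))+90,np.linalg.norm(v))
print('tool az');M=A.as_matrix();print(np.degrees(np.arctan2(M[:,0]@ey,M[:,0]@u)))
E
```

```text
(218, 250) [-18.2233  34.5585   0.    ]
(588, 262) [ 27.6498 -30.9576   0.    ]
(410, 80) [35.4907 23.3736  0.    ]
(397, 438) [-29.9261 -22.8444  -0.    ]
(378, 110) [26.5809 24.9638 -0.    ]
(465, 120) [35.8115  9.1761 -0.    ]
(347, 405) [-30.303   -9.0444  -0.    ]
(430, 412) [-20.4281 -24.95     0.    ]
(378, 160) [18.1844 18.6591  0.    ]
(465, 175) [26.6732  2.008  -0.    ]
(345, 350) [-20.0783  -0.9358  -0.    ]
(432, 360) [-10.357  -17.7469   0.    ]
slot az 31.060511350751142 [ 2.9153  0.0364 -0.    ] 66.02878928806008
slot az 27.59266344824825 [ 3.6056  0.4961 -0.    ] 42.47773209861966
cross width dir az 30.31334460347557 18.288141406681426
cross width dir az 31.83386556641007 18.721674423311267
tool az
36.7079521743388
```

The slots lie at az ≈31° (66 × 18.5 mm against 67 × 19), and the mouth centre is offset about +3 mm in u. Now to the view pose over the new cap.

```bash
python3 - <<'E'
from h import *
rows(np.array([.46,.175,.27]),[np.cos(1.92),np.sin(1.92),0],np.array([0,0,-1.]))
D=cam('side');S=cam('scene')
print('can foot',onz(D,(297,182),0.004),'can top tri',tri(D,(296.5,124),S,(458,353)))
E
```

```text
d [ 0.0617 -0.1551 -0.0216] rv [ 0.6289 -0.1549 -1.3463] rows>= 4.037410988601742 11.952036525113854
can foot [0.543  0.3074 0.004 ] can top tri (array([0.5455, 0.3124, 0.1777]), np.float64(0.0016358787478068658))
```

```bash
python3 jog.py '[[0.062,-0.155,-0.022,0.629,-0.155,-1.346],[0.062,-0.155,-0.022,0.629,-0.155,-1.346],[0.062,-0.155,-0.022,0.629,-0.155,-1.346],[0.062,-0.155,-0.022,0.629,-0.155,-1.346],[0.062,-0.155,-0.022,0.629,-0.155,-1.346],[0.062,-0.155,-0.022,0.629,-0.155,-1.346],[0.062,-0.155,-0.022,0.629,-0.155,-1.346],[0.062,-0.155,-0.022,0.629,-0.155,-1.346],[0.062,-0.155,-0.022,0.629,-0.155,-1.346],[0.062,-0.155,-0.022,0.629,-0.155,-1.346],[0.062,-0.155,-0.022,0.629,-0.155,-1.346],[0.062,-0.155,-0.022,0.629,-0.155,-1.346],[0.062,-0.155,-0.022,0.629,-0.155,-1.346],[0.062,-0.155,-0.022,0.629,-0.155,-1.346]]'; python3 - <<'E'
from h import *
import pickle
s=manip.read_state();pickle.dump(s,open('s5.pkl','wb'));i=manip.grab_frame('wrist');cv2.imwrite('pics/w5.png',i)
print(s['position'],s['qpos'])
E
```

```text
t: 9.48
position: [0.4606, 0.1752, 0.2699]
tcp_rot: [0.575, 0.818, 0.0, -0.0]
contact_force: [-0.2, 0.1, 0.3]
finger_gap: 0.604
grasp_force: 0.0
[0.4606 0.1752 0.2699] [ 0.1873  0.      1.6877  0.0006  1.4539 -0.1587]
```

View pics/w5.png

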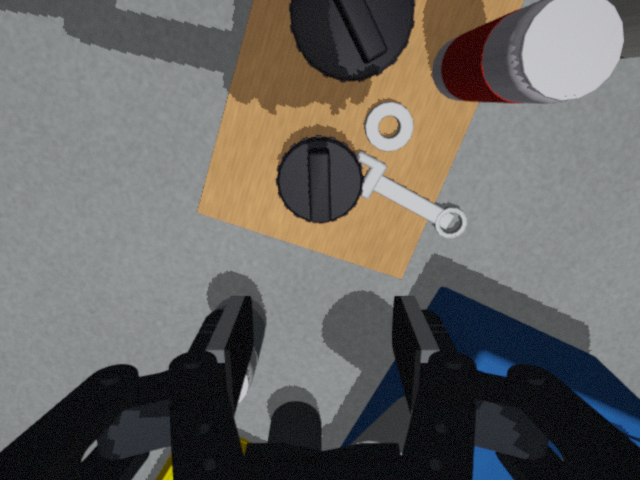

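The wrist view shows the new cap's disc centred near (320,180), with its wing from (319,150) to (320,222), almost exactly along the image vertical. The spanner and bearing are to the right.

```bash
python3 - <<'E'
from h import *
import pickle
s=pickle.load(open('s5.pkl','rb'));C=cam('wrist',s);i=cv2.imread('pics/w5.png');A=R.from_quat(s['tcp_rot'])
T=lambda p:A.inv().apply(p-s['position'])
x,y,X,Y=268,128,372,232
m=(i[y:Y,x:X].max(2)<75).astype(np.uint8)
c=max(cv2.findContours(m,cv2.RETR_EXTERNAL,cv2.CHAIN_APPROX_NONE)[0],key=len)[:,0]+[x,y]
k=(c[:,1]>150)&(c[:,1]<212)
e=cv2.fitEllipse(c[k].astype(np.float32));print(e,c.min(0),c.max(0))
for z in(.032,.036):print('disc',z,onz(C,e[0],z),T(onz(C,e[0],z)))
g=cv2.cvtColor(i,cv2.COLOR_BGR2GRAY)
for r in(160,170,180,190,200,210):print(r,g[r,300:340])
print(g[138:230,319])
for uv in((319,150),(320.,222)):print('wing',onz(C,uv,.068),T(onz(C,uv,.068)))
E
```

```text
((319.5382080078125, 178.78561401367188), (85.15731811523438, 85.69551849365234), 5.492941379547119) [276 135] [363 222]
disc 0.032 [0.4569 0.1812 0.032 ] [ 0.0068 -0.0015  0.2379]
disc 0.036 [0.4566 0.1819 0.036 ] [ 0.0075 -0.0015  0.2339]
160 [59 62 62 62 61 60 59 52 25 26 37 44 49 49 50 51 56 56 59 57 60 61 64 65
 63 66 60 46 27 29 48 61 63 61 67 64 66 64 66 63]
170 [61 60 62 63 63 61 63 52 27 19 35 45 51 51 51 53 53 54 58 58 55 60 62 66
 67 58 56 50 35 34 47 60 65 66 63 62 64 64 63 67]
180 [59 62 65 63 61 60 67 62 52 22 30 40 48 53 51 56 51 58 56 57 60 61 58 63
 64 58 62 53 37 27 45 61 64 66 64 65 63 63 62 64]
190 [66 62 62 62 66 67 61 56 45 27 33 41 50 51 56 59 60 60 58 59 61 56 61 60
 60 59 56 52 37 33 40 62 63 62 65 65 65 65 65 63]
200 [60 60 62 57 60 61 63 59 59 40 23 38 46 50 56 58 59 58 62 58 59 55 57 57
 57 60 59 54 41 27 34 52 62 63 63 61 64 62 64 63]
210 [58 62 62 59 60 61 65 61 60 52 27 35 46 54 55 57 57 51 51 54 56 49 50 49
 50 58 56 54 44 37 29 46 61 63 63 60 64 63 65 66]
[ 26   3  16  26  30  33  32  32  29  22  22  17  10  11  25  26  41  52
  54  57  60  58  57  59  59  53  54  60  59  57  54  58  58  60  57  56
  55  57  63  61  60  57  57  61  60  60  60  58  62  61  56  60  59  57
  54  57  58  57  55  59  59  57  58  57  51  59  56  56  56  56  57  56
  54  59  57  60  57  56  57  54  54  55  49  42  52 103 149 160 162 163
 160 160]
wing [0.4466 0.2093 0.068 ] [ 0.0367 -0.0017  0.202 ]
wing [0.4675 0.1533 0.068 ] [-0.0231 -0.0009  0.2019]
```

```bash
python3 jog.py '[[0.0068,-0.0014,0.04,0,0,-0.013],[0.0068,-0.0014,0.08,0,0,-0.013],[0.0068,-0.0014,0.12,0,0,-0.013],[0.0068,-0.0014,0.16,0,0,-0.013],[0.0068,-0.0014,0.195,0,0,-0.013],[0.0068,-0.0014,0.215,0,0,-0.013],[0.0068,-0.0014,0.224,0,0,-0.013],[0.0068,-0.0014,0.224,0,0,-0.013],[0.0068,-0.0014,0.224,0,0,-0.013]]' 0.55; python3 st.py
```

```text
t: 10.28
position: [0.4565, 0.1822, 0.0475]
tcp_rot: [0.568, 0.823, 0.001, 0.001]
contact_force: [0.6, 0.3, 0.6]
finger_gap: 0.548
grasp_force: 0.0
Ftool [ 0.0733  0.6709 -0.6439] T [-0.0253 -0.0241 -0.008 ] q [ 0.2033  0.2712  1.8935  0.0003  0.975  -0.1596]
az x 112.81499260279972 tilt z vs -zn 34.90519448412907 t 10.2833 pos [0.4565 0.1822 0.0475]
```

```bash
python3 jog.py '[[0,0,0,0,0,0],[0,0,0,0,0,0],[0,0,0,0,0,0],[0,0,0,0,0,0],[0,0,0,0,0,0],[0,0,0,0,0,0]]' 0 60; python3 st.py
```

```text
t: 10.78
position: [0.4575, 0.1828, 0.0488]
tcp_rot: [0.567, 0.824, 0.002, 0.001]
contact_force: [-0.5, -1.7, 6.5]
finger_gap: 0.195
grasp_force: 58.9
Ftool [-1.394  -1.0357 -6.5018] T [ 0.1489 -0.0279  0.0244] q [ 0.2042  0.2697  1.8919  0.      0.9756 -0.1601]
az x 112.91745887201185 tilt z vs -zn 34.763720613263814 t 10.7833 pos [0.4575 0.1828 0.0488]
```

```bash
python3 jog.py '[[0,0,-0.02,0,0,0],[0,0,-0.06,0,0,0],[0,0,-0.1,0,0,0],[0,0,-0.14,0,0,0],[0,0,-0.18,0,0,0],[0,0,-0.22,0,0,0],[0,0,-0.24,0,0,0],[0,0,-0.24,0,0,0]]' - 80; cat >> h.py <<'E'
Mo=np.array([.567,.0005,.175])+.0028*u+.0008*ey
E
python3 - <<'E'
from h import *
print(manip.read_state()['finger_gap'])
rows(Mo+.095*zn,az(32),-zn)
E
```

```text
t: 11.45
position: [0.4592, 0.1832, 0.2942]
tcp_rot: [0.567, 0.823, 0.005, 0.005]
contact_force: [0.7, 0.4, -0.6]
finger_gap: 0.191
grasp_force: 78.7
0.19061964700520848
d [-0.1844 -0.011   0.0401] rv [-0.6319  0.1684  1.439 ] rows>= 4.533213293866904 12.645057100321287
```

```bash
python3 jog.py '[[-0.03,0,-0.02,-0.06,0.017,0.14],[-0.05,0,-0.02,-0.12,0.033,0.28],[-0.07,0,-0.02,-0.19,0.05,0.42],[-0.09,0,-0.02,-0.25,0.067,0.56],[-0.11,-0.01,-0.02,-0.31,0.083,0.7],[-0.13,-0.01,-0.02,-0.38,0.1,0.86],[-0.15,-0.01,0,-0.44,0.117,1.0],[-0.17,-0.011,0,-0.5,0.135,1.15],[-0.18,-0.011,0.01,-0.57,0.15,1.3],[-0.184,-0.011,0.03,-0.632,0.168,1.439],[-0.184,-0.011,0.04,-0.632,0.168,1.439],[-0.184,-0.011,0.04,-0.632,0.168,1.439],[-0.184,-0.011,0.04,-0.632,0.168,1.439],[-0.184,-0.011,0.04,-0.632,0.168,1.439]]'; python3 - <<'E'
from h import *
s=manip.read_state();print(s['finger_gap'],s['contact_force'],s['position'])
rows(Mo+.05*zn,az(32),-zn,s)
i=manip.grab_frame('wrist');cv2.imwrite('pics/w6.png',i)
E
```

```text
t: 12.62
position: [0.5082, 0.0076, 0.2432]
tcp_rot: [0.933, 0.213, 0.275, 0.098]
contact_force: [-0.2, 0.4, -1.2]
finger_gap: 0.189
grasp_force: 78.7
0.18883448794823196 [-0.2337  0.3523 -1.1948] [0.5082 0.0076 0.2432]
d [0.0112 0.0065 0.0396] rv [-0.0071  0.0179  0.0025] rows>= 0.9989658343882366 0.15568879138635314
```

View pics/w6.png

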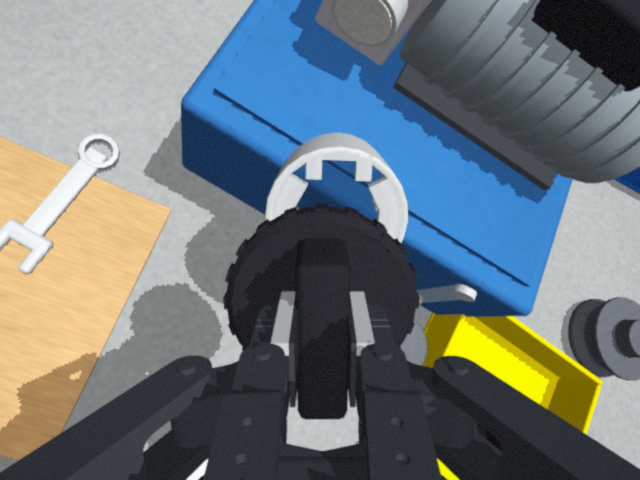

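The view shows the cap well held, with the wing centred at x≈322 and the slot posts centred at x≈338. That agrees with the computed lateral correction, which I'll apply and then come closer.

```bash
python3 jog.py '[[0.006,0.003,0,-0.007,0.018,0.002],[0.011,0.0065,0.01,-0.007,0.018,0.002],[0.011,0.0065,0.018,-0.007,0.018,0.002],[0.011,0.0065,0.018,-0.007,0.018,0.002],[0.011,0.0065,0.018,-0.007,0.018,0.002],[0.011,0.0065,0.018,-0.007,0.018,0.002]]'; python3 - <<'E'
from h import *
s=manip.read_state();print(s['finger_gap'],s['contact_force'],s['position'])
rows(Mo+.046*zn,az(32),-zn,s)
E
```

```text
t: 13.17
position: [0.5315, 0.0044, 0.2387]
tcp_rot: [0.929, 0.211, 0.286, 0.1]
contact_force: [-0.9, 0.4, -2.3]
finger_gap: 0.192
grasp_force: 78.7
0.19154397174803628 [-0.9019  0.4014 -2.3086] [0.5315 0.0044 0.2387]
d [-0.0034 -0.0032  0.0267] rv [ 0.0027 -0.0035  0.0007] rows>= 0.6489052928746454 0.03600845389274389
```

```bash
python3 jog.py '[[0,0,0,0,0,0],[0,0,0,0,0,0],[0,0,0,0,0,0],[0,0,0,0,0,0]]'; python3 - <<'E'
from h import *
s=manip.read_state();print(s['contact_force'],s['dq'])
rows(Mo+.046*zn,az(32),-zn,s)
E
```

```text
t: 13.5
position: [0.5316, 0.0045, 0.2393]
tcp_rot: [0.929, 0.211, 0.286, 0.1]
contact_force: [-0.8, 0.4, -1.6]
finger_gap: 0.192
grasp_force: 78.7
[-0.8012  0.3674 -1.6131] [ 0.      0.0017 -0.0002 -0.0013  0.0005  0.0005]
d [-0.0039 -0.0034  0.0271] rv [ 0.0035 -0.0047  0.0007] rows>= 0.6606886850534428 0.04699892361093557
```

```bash
python3 jog.py '[[-0.0038,-0.0034,0.008,0.003,-0.004,0],[-0.0038,-0.0034,0.016,0.003,-0.004,0],[-0.0038,-0.0034,0.022,0.003,-0.004,0],[-0.0038,-0.0034,0.022,0.003,-0.004,0],[-0.0038,-0.0034,0.022,0.003,-0.004,0],[-0.0038,-0.0034,0.022,0.003,-0.004,0]]'; python3 - <<'E'
from h import *
s=manip.read_state();print(s['contact_force'])
rows(Mo+.0225*zn,az(32),-zn,s)
E
```

```text
t: 14.0
position: [0.5403, 0.0044, 0.2179]
tcp_rot: [0.93, 0.212, 0.284, 0.099]
contact_force: [-0.9, -0.0, -1.1]
finger_gap: 0.192
grasp_force: 78.7
[-0.8625 -0.0342 -1.0984]
d [0.0002 0.0002 0.0281] rv [-0.0001  0.0002  0.0006] rows>= 0.6732628278262729 0.005315779240336058
```

Aligned to 0.2 mm. I'll push in slowly, partway first.

```bash
python3 jog.py '[[0,0,0.004,0,0,0],[0,0,0.008,0,0,0],[0,0,0.011,0,0,0],[0,0,0.014,0,0,0],[0,0,0.014,0,0,0]]'; python3 st.py
```

```text
t: 14.42
position: [0.5485, 0.0032, 0.2064]
tcp_rot: [0.93, 0.211, 0.284, 0.099]
contact_force: [1.2, -1.6, -0.3]
finger_gap: 0.191
grasp_force: 78.7
Ftool [0.0306 1.7075 1.0132] T [-0.0076 -0.3307  0.0035] q [-0.1718 -0.1635  2.0999  0.0609  0.5956  0.9121]
az x 32.027454893193266 tilt z vs -zn 0.0302109500808988 t 14.4167 pos [0.5485 0.0032 0.2064]
```

```bash
python3 jog.py '[[0,0,0.004,0,0,0],[0,0,0.008,0,0,0],[0,0,0.012,0,0,0],[0,0,0.015,0,0,0],[0,0,0.015,0,0,0]]'; python3 st.py; python3 - <<'E'
from h import *
d=manip.read_state()['position']-Mo;print(d@u,d@ey,d@zn)
E
```

```text
t: 14.83
position: [0.557, 0.0024, 0.1943]
tcp_rot: [0.93, 0.212, 0.284, 0.099]
contact_force: [0.3, -1.3, -1.0]
finger_gap: 0.191
grasp_force: 78.7
Ftool [-0.8407  1.0126  1.0441] T [-0.0418 -0.4053  0.0708] q [-0.1703 -0.1234  2.094   0.0627  0.5616  0.9105]
az x 32.04406536929778 tilt z vs -zn 0.017545252198676493 t 14.8333 pos [0.557  0.0024 0.1943]
-3.421433426814019e-05 -2.7676535848882455e-05 0.02158671582081779
```

```bash
python3 jog.py '[[0,0,0.002,0,0,0],[0,0,0.004,0,0,0],[0,0,0.005,0,0,0],[0,0,0.005,0,0,0]]'; python3 st.py; python3 - <<'E'
from h import *
d=manip.read_state()['position']-Mo;print(d@u,d@ey,d@zn)
E
```

```text
t: 15.17
position: [0.5575, 0.0027, 0.1937]
tcp_rot: [0.93, 0.213, 0.283, 0.099]
contact_force: [-51.1, 0.2, 43.8]
finger_gap: 0.191
grasp_force: 88.3
Ftool [-16.9649  -4.1852 -64.9803] T [ 0.9735 -2.8383  0.0299] q [-0.1693 -0.1204  2.0919  0.0612  0.5631  0.9099]
az x 32.190977058682506 tilt z vs -zn 0.12688524345524096 t 15.1667 pos [0.5575 0.0027 0.1937]
-6.108128021952771e-05 0.00028344873878712805 0.020853540865563607
```

The disc is on the flange. I'll ease off and twist clockwise (+ about tool z).

```bash
python3 jog.py '[[0,0,-0.004,0,0,0],[0,0,-0.004,0,0,0.1],[0,0,-0.004,0,0,0.2],[0,0,-0.004,0,0,0.3],[0,0,-0.004,0,0,0.4],[0,0,-0.004,0,0,0.5],[0,0,-0.004,0,0,0.6],[0,0,-0.004,0,0,0.7],[0,0,-0.004,0,0,0.8],[0,0,-0.004,0,0,0.88],[0,0,-0.004,0,0,0.94],[0,0,-0.004,0,0,0.98],[0,0,-0.004,0,0,0.98]]'; python3 st.py
```

```text
t: 16.25
position: [0.5565, 0.0017, 0.1934]
tcp_rot: [0.92, -0.251, 0.297, -0.045]
contact_force: [-8.1, -4.6, 5.2]
finger_gap: 0.191
grasp_force: 80.5
Ftool [-0.6395  6.2833 -8.5862] T [-1.052  -0.4526 -0.0924] q [-0.171  -0.1225  2.0947  0.0606  0.5614  1.8911]
az x -24.084164071350028 tilt z vs -zn 0.12407331761865938 t 16.25 pos [0.5565 0.0017 0.1934]
```

```bash
python3 jog.py '[[0,0,0,0,0,0.04],[0,0,0,0,0,0.08],[0,0,0,0,0,0.1],[0,0,0,0,0,0.1]]'; python3 st.py
```

```text
t: 16.58
position: [0.5565, 0.0015, 0.1934]
tcp_rot: [0.907, -0.296, 0.294, -0.06]
contact_force: [-9.5, -5.6, 6.3]
finger_gap: 0.187
grasp_force: 80.7
Ftool [  0.1168   7.5886 -10.1959] T [-1.2864 -0.356  -0.2512] q [-0.1713 -0.1226  2.0947  0.0599  0.5617  1.9901]
az x -29.73243092529017 tilt z vs -zn 0.15392961159053795 t 16.5833 pos [0.5565 0.0015 0.1934]
```

```bash
python3 jog.py '[[0,0,0,0,0,0.04],[0,0,0,0,0,0.07],[0,0,0,0,0,0.07]]'; python3 st.py
```

```text
t: 16.83
position: [0.5562, 0.0012, 0.1932]
tcp_rot: [0.897, -0.324, 0.292, -0.068]
contact_force: [-9.8, -4.7, 6.2]
finger_gap: 0.19
grasp_force: 87.1
Ftool [ -0.1271   7.0496 -10.3035] T [-1.275  -0.2785 -2.1123] q [-0.1706 -0.1226  2.0949  0.0559  0.5619  2.0554]
az x -33.24481985274821 tilt z vs -zn 0.25305890101663986 t 16.8333 pos [0.5562 0.0012 0.1932]
```

The torque jumps to 2.1 N m, so this is the hard stop. I'll release and retreat along the axis.

```bash
python3 jog.py '[[0,0,-0.001,0,0,-0.02],[0,0,-0.001,0,0,-0.02],[0,0,-0.001,0,0,-0.02],[0,0,-0.001,0,0,-0.02],[0,0,-0.001,0,0,-0.02],[0,0,-0.02,0,0,-0.02],[0,0,-0.05,0,0,-0.02],[0,0,-0.09,0,0,-0.02],[0,0,-0.12,0,0,-0.02],[0,0,-0.12,0,0,-0.02],[0,0,-0.12,0,0,-0.02]]' 0.55; python3 - <<'E'
from h import *
s=manip.read_state();C=cam('wrist',s);i=manip.grab_frame('wrist');g=manip.grab_frame('side')
cv2.imwrite('pics/f.png',np.hstack([cv2.resize(i,(400,300)),cv2.resize(g[150:450,200:500],(300,300))]))
print(s['contact_force']);cv2.imwrite('pics/w7.png',i)
E
```

```text
t: 17.75
position: [0.4896, 0.0101, 0.2949]
tcp_rot: [0.898, -0.319, 0.296, -0.069]
contact_force: [0.2, -0.1, 0.8]
finger_gap: 0.554
grasp_force: 0.0
[ 0.1743 -0.0908  0.7598]
```

View pics/f.png

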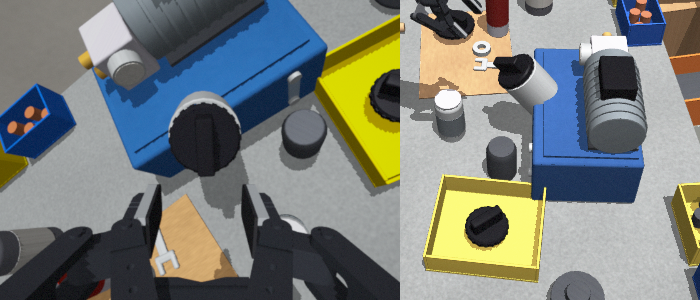

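The new cap sits flush in the neck at (206,135). Its wing lies along tool x at az ≈ -32°, about 62° from the slots, and the old cap is in the bin, with nothing else disturbed.

```bash
python3 -c "
from rig import manip
print(manip.sign_off())"
```

```text
the job is handed in; nothing more can be done
None
```

I handed the job in at about 18 s: the old cap is in the yellow bin, and the new cap is pushed in, twisted clockwise to the hard stop and released. In the last pictures the larger cap and the other items look undisturbed. The hand-in returned no verdict, so I can't confirm a pass.

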